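Show the trainee the parts for testing round stock

TASK

Show the trainee which parts to collect for a hardness test on round bar; pointing means holding the fingertips about 3 cm straight above the middle of the part. Point first at the plain grey rod sample, then at the black V anvil, staying over each for about two seconds, and then at the red-capped indenter tube, where you stay and finish, still pointing. Rise well clear between them, do not dip down over the bush, the gear or the spot anvil that stand among them, and touch and move nothing.

Things in the scene. Friction and masses are not known exactly. Their poses are not given: they have to be found in the camera images.
- rod_sample: rod sample: plain grey steel cylinder standing upright, 18 mm diameter, 42 mm tall. Loose, easily knocked over. Origin at the centre of its underside, on the bench; z up.
- rod_sample_top (a point): Centre of the rod sample at the height of its highest point, 42 mm above the bench.
- v_anvil: V anvil: black steel part 41 x 41 mm, 47 mm tall, with a wide V groove across its top, standing on its short stem. Loose, easily knocked over. Origin at the centre of its underside, on the bench; z up.
- v_anvil_top (a point): Centre of the v anvil at the height of its highest point, 47 mm above the bench.
- indenter_tube: indenter tube: cream tube with a red ribbed cap, 24 mm diameter, 60 mm tall, upright. Loose, easily knocked over. Origin at the centre of its underside, on the bench; z up.
- indenter_tube_top (a point): Centre of the indenter tube at the height of its highest point, 60 mm above the bench.
- bush_sample: bystander, bush sample: grey flanged ring, 31 mm diameter, 25 mm tall. Loose, easily knocked over. Origin at the centre of its underside, on the bench; z up.
- bush_sample_top (a point): Centre of the bush sample at the height of its highest point, 25 mm above the bench.
- gear_sample: bystander, gear sample: grey toothed wheel lying flat, 45 mm diameter, 17 mm tall with its hub. Loose, easily knocked over. Origin at the centre of its underside, on the bench; z up.
- gear_sample_top (a point): Centre of the gear sample at the height of its highest point, 17 mm above the bench.
- spot_anvil: bystander, spot anvil: grey round flange with a small blunt cone on top, 39 mm diameter, 40 mm tall, standing on its stem. Loose, easily knocked over. Origin at the centre of its underside, on the bench; z up.
- spot_anvil_top (a point): Centre of the spot anvil at the height of its highest point, 40 mm above the bench.

How it is judged:
By the outcome, as a careful person would: the job done as asked, in the order asked, and still so for the second after the job is handed in, with the robot touching nothing.
It also fails if it takes over 56 s, if anything falls off the work surface, if the arm or the gripper's body presses on something with over 40 N, if the wrist force passes 120 N, or if a joint passes its speed limit or range.

ROBOT

A 6-joint arm with a two-finger parallel gripper is mounted at the origin on a cart in front of the work surface, level with it; the furniture and walls round the work are solid. World frame = base frame: x ahead of the robot, y to its left, z up, the work surface at z = 0. Lengths are in mm, angles in rad, forces in N, time in s.
With the tool pointing down it reaches from about 275 to 825 mm from the base axis. Payload 5.2 kg.
Tool frame: the origin (TCP) lies between the finger pads; the fingertips stand 11 mm ahead of it and the grasp point (between the pads) lies 8 mm behind it; z points along the fingers, x is the direction in which the jaws open and shut, and the axes are right-handed (so a half turn about z gives the same grasp; the last joint's range is limited). The gripper opens to 93 mm and grips with 3 to 60 N. Pads are 15 mm wide; open, the fingers measure 128 mm over their backs; the gripper's body (75 mm by 188 mm) begins 65 mm behind the grasp point.
Start: joints at [-1.382, 0.259, 1.535, -0, 1.348, -0.203], TCP at [210.04, -508.319, 229.653] pointing down, gripper open.
Joint ranges: [-3.14, 3.14], [-0.91, 2.08], [0.19, 2.58], [-1.22, 4.36], [0.22, 2.71], [-3.12, 3.12]. Speed limits (rad/s): [2.57, 2.57, 3.14, 3.14, 3.14, 3.14].

INTERFACE

Orientations are given as a unit quaternion [w, x, y, z].
In Python, from workcell import monitor, capture, ticket gives the robot as it stands.
- The arm moves only by the tool play_rows, never from a script. Its argument "rows" is a list of rows, each a list of 7 numbers: the turn, a rotation vector about the tool's x, y, z in degrees, then the shift along the tool's x, y, z in mm, then the gripper's target within -1 to 1 (shut at 1, half-way at 0, fully open at -1). A call has 1 to 12 rows; each row shifts and turns the pose as measured when the row begins, along the tool's axes as they then stand; what a row does not reach is not made up. A row lasts 1/12 s, in which the tool goes at most 41.7 mm and 7.16 degrees, less where a joint would pass 70% of its speed; a pose out of reach is approached as far as the arm can. A call is refused whole if a number of a shift passes 41.7 or a number of a turn 7.16, either way. A call with a gripper value outside its range is refused whole. The fingers move at their own pace and stop on an object; "newtons" is the grip in N (left out, the last holds). Time passes only in rows, so rows that do not move let the fingers close. It gives the time, the measured TCP pose, the force and the opening at its end, in the units of the state.
- monitor.get_state(): the state, without advancing time (a new reading comes with each control period).
- capture(name): name is "scene" or "top" or "wrist"; returns a dict with "pixels" (420x560x3 uint8, blue, green, red), "fov_y" (degrees; the focal length in pixels is half the picture's height over the tangent of half this angle, whatever the lens; pixels are square), "cx", "cy" (the principal point, pixels), "eye" and "rotation" of the camera in the world. Camera axes: x right, y down, z forward; pixel columns grow to the right and rows downward; lengths in mm; the calibration is good to about 2 mm. A picture is of the moment at which its call begins. There is no depth.
- ticket.job_done(): hands the job in, once; it reports no verdict.
The state is a dict: "time_s": time; "joint_pos": joint angles; "qd": joint speeds; "effort": joint torques, N m; "tcp_pos": TCP position; "ee_rot": TCP orientation; "force": force on the tool from outside, world axes, zero at the start; "torque": the same for the moment, N m; "opening": finger opening in mm.
Only numpy, scipy, OpenCV 4.12 (cv2) and the standard library are available. Lean on these libraries where they do the work, as an engineer would, in place of code of your own. Each camera call takes 0.05 s, during which the arm holds its last target. There are 200 camera calls.

## Working session

There is one attempt and no reset: what is moved stays moved. The work goes in short steps, Python scripts to look and compute and a tool call to move; the robot and the scene stay as the last step left them, time stands still between calls to the robot, and variables do not carry over. Pictures are saved under pics/ and viewed, about 8 in all and at most 12, crops included, and the job is handed in when it is done.

Besides the shell and the picture viewer there is one more tool, called by a JSON object that holds its "method" and its "body", one argument or row to a line. play_rows: Moves the arm, as the interface text tells. Its arguments: {"type":"object","properties":{"rows":{"type":"array","items":{"type":"array","items":{"type":"number"}}},"newtons":{"type":"number"}},"required":["rows"]}

```bash
ls; mkdir -p pics; cat > h.py <<'E'
import numpy as np, cv2
from workcell import monitor, capture, ticket
def snap(n,f):
    c=capture(n); cv2.imwrite(f'pics/{f}.png',c['pixels']); np.savez(f'pics/{f}.npz',**c); return c
def ray(c,u,v,z):
    f=210/np.tan(np.radians(float(c['fov_y']))/2)
    d=np.array(c['rotation'])@np.array([(u-c['cx'])/f,(v-c['cy'])/f,1]); e=np.array(c['eye'])
    return (e+d*(z-e[2])/d[2]).round(1)
E
python3 - <<'E'
from h import *
for n in('top','scene'):
    c=snap(n,n+'1'); print(n,c['fov_y'],c['cx'],c['cy'],c['eye'],c['rotation'])
print(monitor.get_state())
E
```

```text
pics
top 57.34182208326973 274.0304421000206 209.77491233730157 [365.18193178 -20.78275814 903.61238622] [ 0.07178045 -0.6948416   0.71187425 -0.07264823]
scene 47.93307474897781 279.81740137416875 215.0084633647716 [ 18.45055378 585.53815566 452.6257127 ] [ 0.1778439  -0.29679946  0.7943927  -0.49922126]
{'time_s': 0.1, 'joint_pos': array([-1.38184149e+00,  2.59286186e-01,  1.53596303e+00, -4.56581063e-05,
        1.34803314e+00, -2.02790967e-01]), 'qd': array([-0.00084176, -0.00081507, -0.00315807,  0.00042248, -0.00032396,
       -0.00091731]), 'effort': array([ 2.87903815e-03, -4.38210261e+01, -2.84642959e+01,  7.21121044e-02,
        3.62111803e-02, -4.87979526e-05]), 'tcp_pos': array([ 209.90968976, -507.84292201,  228.89645919]), 'ee_rot': array([-5.85887774e-04,  8.31207228e-01, -5.55962076e-01, -6.09102747e-04]), 'force': array([-0.8031989 , -0.11610578, -0.03663941]), 'torque': array([-0.02872684, -0.00776374, -0.01750839]), 'opening': 93.03086096953307}
```

View pics/top1.png

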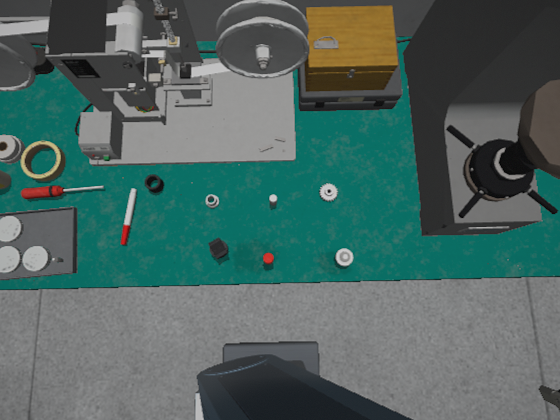

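View pics/scene1.png

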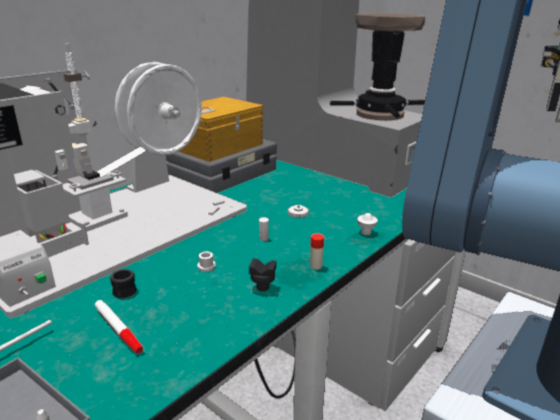

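The top view shows the rod at (273,201), the V anvil at (219,249), the red cap at (268,259), the bush at (212,200), the gear at (328,192) and the spot anvil at (344,257). A machine block stands at the right, from about column 420. The scene view shows the same layout and confirms which part is which.

```bash
sed -i 's/np.array(c\[.rotation.\])@/R.from_quat(np.array(c["rotation"]),scalar_first=True).as_matrix()@/; 1a from scipy.spatial.transform import Rotation as R' h.py
python3 - <<'E'
from h import *
t=np.load('pics/top1.npz'); s=np.load('pics/scene1.npz')
p=t['pixels'].astype(int); hsv=cv2.cvtColor(t['pixels'],cv2.COLOR_BGR2HSV)
# non-green blobs in the parts region
m=((hsv[...,1]<90)&(hsv[...,2]>110)|(hsv[...,2]<70)|((hsv[...,0]<8)|(hsv[...,0]>172))&(hsv[...,1]>120)).astype(np.uint8)
m[:168]=0;m[280:]=0;m[:,:190]=0;m[:,400:]=0
n,l,st,ce=cv2.connectedComponentsWithStats(m)
for i in range(1,n):
    if st[i,4]>25: print(ce[i].round(1),st[i],[ray(t,*ce[i],z) for z in(20,42,60)])
print('block',ray(t,422,235,0),ray(t,408,0,300), ray(t,422,235,200))
print('scene: rod top',ray(s,264,221,42),'V',ray(s,263,267,43),'cap',ray(s,317,238,60),'spot',ray(s,368,217,35))
big=np.hstack([cv2.resize(t['pixels'][170:290,190:370],None,fx=4,fy=4,interpolation=2)])
cv2.imwrite('pics/c1.png',big)
E
```

```text
[328.1 191.6] [319 183  19  18 249] [array([ 589.5, -153.4,   20. ]), array([ 583.9, -150.1,   42. ]), array([ 579.3, -147.4,   60. ])]
[211.5 200. ] [205 194  14  13 124] [array([575.6, 123.1,  20. ]), array([570.4, 119.5,  42. ]), array([566.1, 116.5,  60. ])]
[272.6 199.4] [269 194   8  12  73] [array([573.7, -21.3,  20. ]), array([568.5, -21.3,  42. ]), array([564.3, -21.3,  60. ])]
[218.5 249.2] [209 238  20  24 307] [array([459. , 105.8,  20. ]), array([456.7, 102.7,  42. ]), array([454.8, 100.1,  60. ])]
[343.3 257.8] [334 248  20  21 296] [array([ 432.4, -180. ,   20. ]), array([ 430.7, -176.1,   42. ]), array([ 429.3, -172.8,   60. ])]
[267.8 260.7] [263 253  11  17 146] [array([429.9,  -6.9,  20. ]), array([428.3,  -7.3,  42. ]), array([427. ,  -7.6,  60. ])]
block [ 483.1 -373.2    0. ] [ 872.1 -274.7  300. ] [ 457.  -295.2  200. ]
scene: rod top [566.3 -18.1  42. ] V [455.4 106.6  43. ] cap [430.5  -4.6  60. ] spot [ 432.4 -181.6   35. ]
```

View pics/c1.png

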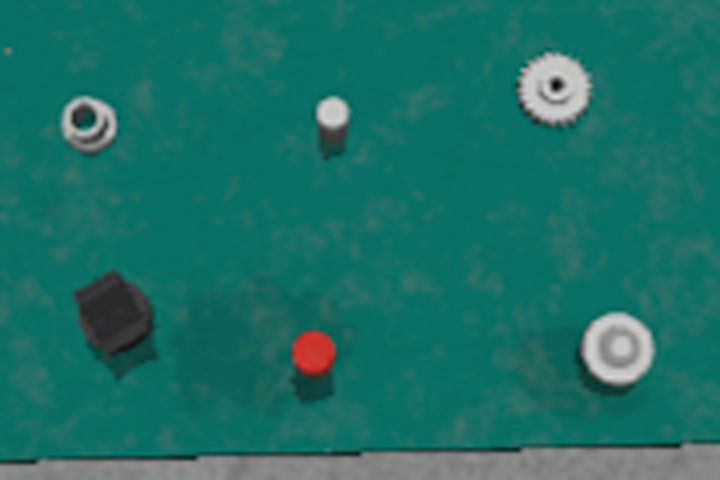

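The crop puts the rod top at (273,198), the red cap at (268.5,258) and the V anvil at (218.5,248) in the top view. I'll start moving: first leftwards, away from the block, shutting the jaws so they make a pointer.

{"method": "play_rows", "body": {
  "rows": [
    [0, 0, 0, -25, -18, 0, 1],
    [0, 0, 0, -25, -18, 0, 1],
    [0, 0, 0, -25, -18, 0, 1],
    [0, 0, 0, -25, -18, 0, 1],
    [0, 0, 0, -25, -18, 0, 1],
    [0, 0, 0, -25, -18, 0, 1],
    [0, 0, 0, -25, -18, 0, 1],
    [0, 0, 0, -25, -18, 0, 1],
    [0, 0, 0, -25, -18, 0, 1],
    [0, 0, 0, -25, -18, 0, 1],
    [0, 0, 0, -25, -18, 0, 1],
    [0, 0, 0, -25, -18, 0, 1]
  ],
  "newtons": 5
}}

```text
time_s: 1.1
tcp_pos: [294.4, -135.7, 224.2]
ee_rot: [-0.003, 0.828, -0.561, -0.004]
force: [1.2, 0.8, 1.3]
opening: 17.6
```

{"method": "play_rows", "body": {
  "rows": [
    [0, 0, 0, -1.4, -27.5, -1, 1],
    [0, 0, 0, -1.4, -27.5, -1, 1],
    [0, 0, 0, -1.4, -27.5, -1, 1],
    [0, 0, 0, -1.4, -27.5, -1, 1],
    [0, 0, 0, -1.4, -27.5, -1, 1],
    [0, 0, 0, -1.4, -27.5, -1, 1],
    [0, 0, 0, -1.4, -27.5, -1, 1],
    [0, 0, 0, -1.4, -27.5, -1, 1],
    [0, 0, 0, -1.4, -27.5, -1, 1],
    [0, 0, 0, -1.4, -27.5, -1, 1],
    [0, 0, 0, 0, 0, 0, 1],
    [0, 0, 0, 0, 0, 0, 1]
  ]
}}

```text
time_s: 2.1
tcp_pos: [552.0, -2.2, 229.8]
ee_rot: [-0.002, 0.83, -0.557, -0.007]
force: [-0.4, 0.7, -0.3]
opening: 0.9
```

```bash
python3 - <<'E'
from h import *
w=snap('wrist','w1'); s=monitor.get_state(); print(s['tcp_pos'],s['opening'],s['joint_pos'],w['eye'],w['rotation'])
f=210/np.tan(np.radians(w['fov_y'])/2); M=R.from_quat(w['rotation'],scalar_first=True).as_matrix()
for P in([571,-21,42],[460,103,45],[431,-8,60],s['tcp_pos']):
    q=M.T@(np.array(P)-w['eye']); print(P,w['cx']+f*q[0]/q[2],w['cy']+f*q[1]/q[2])
E
```

```text
[551.79969213  -2.3550467  229.76127224] 0.44263275153275194 [-0.21280921  0.26801583  1.522164    0.00988383  1.36339609  0.96780503] [629.07073221  26.1806107  384.67862323] [ 0.12003998  0.82146548 -0.55043554 -0.08834923]
[571, -21, 42] 302.00322661633317 178.14190924403027
[460, 103, 45] 152.89994128296325 230.11437803161175
[431, -8, 60] 239.80295035737828 295.5889224634121
[551.79969213  -2.3550467  229.76127224] 274.5977133684948 275.9207475964148
```

View pics/w1.png

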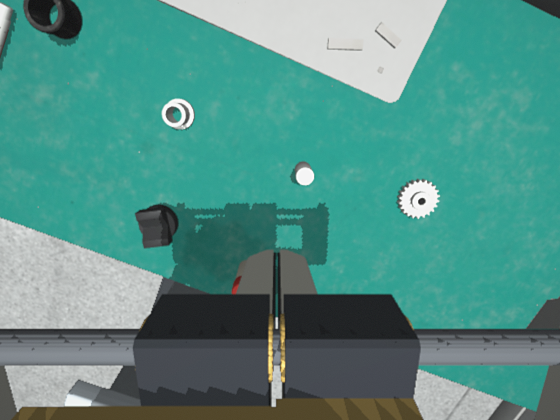

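The wrist view shows the rod top at about (305,177), the V anvil top at (154,227), and the red cap mostly hidden behind the fingers at (236,287). That agrees with the prediction to a few pixels.

```bash
python3 - <<'E'
from h import *
w=np.load('pics/w1.npz');t=np.load('pics/top1.npz')
rod=[ray(w,305,176.5,42),ray(t,273,198,42)];V=[ray(w,154,227,45),ray(t,218.5,247.8,45)];cap=[ray(t,268.5,258.2,60)]
print(rod,V,cap)
s=monitor.get_state();M=R.from_quat(s['ee_rot'],scalar_first=True)
print('to rod z83',M.inv().apply(np.append(np.mean(rod,0)[:2],83)-s['tcp_pos']), M.inv().as_matrix().round(3))
print('tilt fix deg',np.degrees((M.inv()*R.from_quat([0,.83,-.5577,0],scalar_first=True)).as_rotvec()))
E
```

```text
[array([573.7, -23.1,  42. ]), array([571.7, -22.3,  42. ])] [array([463.8, 102.9,  45. ]), array([459.5, 102.3,  45. ])] [array([432.4,  -9.3,  60. ])]
to rod z83 [ 28.90203686 -12.29289209 146.2982163 ] [[ 0.378 -0.926 -0.015]
 [-0.926 -0.378  0.004]
 [-0.01   0.012 -1.   ]]
tilt fix deg [0.25275174 0.84488665 0.03234858]
```

{"method": "play_rows", "body": {
  "rows": [
    [0.2, 0.8, 0, 15, -6, 0, 1],
    [0, 0, 0, 14, -6, 0, 1],
    [0, 0, 0, 0, 0, 0, 1],
    [0, 0, 0, 0, 0, 25, 1],
    [0, 0, 0, 0, 0, 25, 1],
    [0, 0, 0, 0, 0, 25, 1],
    [0, 0, 0, 0, 0, 25, 1],
    [0, 0, 0, 0, 0, 20, 1],
    [0, 0, 0, 0, 0, 10, 1],
    [0, 0, 0, 0, 0, 0, 1],
    [0, 0, 0, 0, 0, 0, 1],
    [0, 0, 0, 0, 0, 0, 1]
  ]
}}

```text
time_s: 3.15
tcp_pos: [570.8, -36.2, 99.6]
ee_rot: [0.001, 0.827, -0.562, 0.005]
force: [-0.4, 0.2, -0.8]
opening: 0.4
```

```bash
python3 - <<'E'
from h import *
s=monitor.get_state();M=R.from_quat(s['ee_rot'],scalar_first=True)
print(s['tcp_pos'],M.inv().apply([572.5-s['tcp_pos'][0],-22.7-s['tcp_pos'][1],83-s['tcp_pos'][2]]),np.degrees((M.inv()*R.from_quat([0,.83,-.5577,0],scalar_first=True)).as_rotvec()))
w=snap('wrist','w2');t=snap('scene','s2')
cv2.imwrite('pics/c2.png',np.hstack([w['pixels'][80:400,100:460],cv2.resize(t['pixels'][140:300,180:400],None,fx=2,fy=2)]))
E
```

```text
[570.82407061 -36.17433869  99.63247187] [-12.06137403  -6.47595253  16.54058518] [-0.17208196 -0.53494459 -0.56473933]
```

View pics/c2.png

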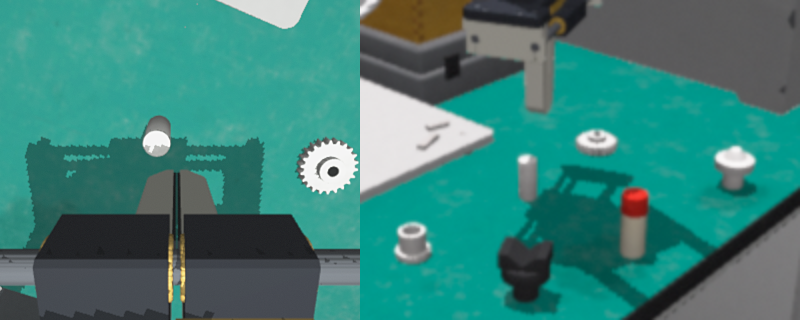

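The left half (wrist view) shows the rod top at full-frame pixel (257,225), off to one side of the fingertips. The scene view shows the fingers above the rod and clear of everything. I'll correct by about 13 mm and go down to the pointing height.

{"method": "play_rows", "body": {
  "rows": [
    [0, -0.3, 0, -5, -3, 0, 1],
    [0, 0, 0, -4, -2, 4, 1],
    [0, 0, 0, 0, 0, 5, 1],
    [0, 0, 0, 0, 0, 4, 1],
    [0, 0, 0, 0, 0, 0, 1],
    [0, 0, 0, 0, 0, 0, 1]
  ]
}}

```text
time_s: 3.75
tcp_pos: [575.7, -24.7, 89.7]
ee_rot: [-0.002, 0.828, -0.561, 0.007]
force: [-0.0, 0.2, -1.1]
opening: 0.6
```

```bash
cat > e.py <<'E'
from h import *
import sys
def err(P,q=[0,.83,-.5577,0]):
    s=monitor.get_state();M=R.from_quat(s['ee_rot'],scalar_first=True)
    print(s['time_s'],s['tcp_pos'].round(1),s['force'].round(1),'shift',M.inv().apply(np.array(P)-s['tcp_pos']).round(1),'turn',np.degrees((M.inv()*R.from_quat(q,scalar_first=True)).as_rotvec()).round(2))
err([float(x) for x in sys.argv[1:4]])
E
python3 e.py 572.5 -22.7 83
python3 - <<'E'
from h import *
w=np.load('pics/w2.npz');print(ray(w,257,225,42))
E
```

```text
3.75 [575.7 -24.7  89.7] [-0.   0.2 -1.1] shift [-3.1  2.3  6.6] turn [-0.6  -0.49 -0.48]
[573.1 -23.3  42. ]
```

{"method": "play_rows", "body": {
  "rows": [
    [-0.4, -0.3, 0, -2, 1.5, 3, 1],
    [0, 0, 0, 0, 0, 3, 1],
    [0, 0, 0, 0, 0, 0, 1],
    [0, 0, 0, 0, 0, 0, 1],
    [0, 0, 0, 0, 0, 0, 1],
    [0, 0, 0, 0, 0, 0, 1]
  ]
}}

```text
time_s: 4.25
tcp_pos: [573.0, -23.3, 82.3]
ee_rot: [-0.0, 0.828, -0.561, 0.001]
force: [-0.7, -0.3, 0.1]
opening: 0.5
```

```bash
python3 e.py 573 -23 83
```

```text
4.25 [573.  -23.3  82.3] [-0.7 -0.3  0.1] shift [-0.3 -0.1 -0.7] turn [-0.09 -0.12 -0.49]
```

{"method": "play_rows", "body": {
  "rows": [
    [0, 0, 0, 0, 0, 0, 1],
    [0, 0, 0, 0, 0, 0, 1],
    [0, 0, 0, 0, 0, 0, 1],
    [0, 0, 0, 0, 0, 0, 1],
    [0, 0, 0, 0, 0, 0, 1],
    [0, 0, 0, 0, 0, 0, 1],
    [0, 0, 0, 0, 0, 0, 1],
    [0, 0, 0, 0, 0, 0, 1],
    [0, 0, 0, 0, 0, 0, 1],
    [0, 0, 0, 0, 0, 0, 1],
    [0, 0, 0, 0, 0, 0, 1],
    [0, 0, 0, 0, 0, 0, 1]
  ]
}}

```text
time_s: 5.25
tcp_pos: [573.4, -23.6, 82.9]
ee_rot: [-0.0, 0.828, -0.561, 0.002]
force: [0.5, -0.6, -0.9]
opening: -0.1
```

{"method": "play_rows", "body": {
  "rows": [
    [0, 0, 0, 0, 0, 0, 1],
    [0, 0, 0, 0, 0, 0, 1],
    [0, 0, 0, 0, 0, 0, 1],
    [0, 0, 0, 0, 0, 0, 1],
    [0, 0, 0, 0, 0, 0, 1],
    [0, 0, 0, 0, 0, 0, 1],
    [0, 0, 0, 0, 0, 0, 1],
    [0, 0, 0, 0, 0, 0, 1],
    [0, 0, 0, 0, 0, 0, 1],
    [0, 0, 0, 0, 0, 0, 1],
    [0, 0, 0, 0, 0, 0, 1],
    [0, 0, 0, 0, 0, 0, 1]
  ]
}}

```text
time_s: 6.25
tcp_pos: [573.3, -23.6, 82.9]
ee_rot: [-0.0, 0.828, -0.561, 0.002]
force: [0.6, -0.6, 0.3]
opening: 0.7
```

{"method": "play_rows", "body": {
  "rows": [
    [0, 0, 0, 0, 0, -20, 1],
    [0, 0, 0, 0, 0, -25, 1],
    [0, 0, 0, 0, 0, -25, 1],
    [0, 0, 0, 0, 0, -25, 1],
    [0, 0, 0, 0, 0, -20, 1],
    [0, 0, 0, 0, 0, -10, 1],
    [0, 0, 0, 0, 0, 0, 1],
    [0, 0, 0, -20, 7, 0, 1],
    [0, 0, 0, -25, 9, 0, 1],
    [0, 0, 0, -25, 9, 0, 1],
    [0, 0, 0, -25, 9, 0, 1],
    [0, 0, 0, -25, 9, 0, 1]
  ]
}}

```text
time_s: 7.25
tcp_pos: [487.2, 71.2, 208.5]
ee_rot: [0.001, 0.826, -0.564, 0.0]
force: [-0.9, 0.3, 0.1]
opening: 0.4
```

```bash
python3 e.py 461.5 102.6 200
```

```text
7.25 [487.2  71.2 208.5] [-0.9  0.3  0.1] shift [-38.6  12.5   8.4] turn [ 0.08 -0.1  -0.91]
```

{"method": "play_rows", "body": {
  "rows": [
    [0, 0, -0.5, -15, 5, 0, 1],
    [0, 0, 0, -5, 2, 0, 1],
    [0, 0, 0, 0, 0, 0, 1],
    [0, 0, 0, 0, 0, 0, 1],
    [0, 0, 0, 0, 0, 0, 1]
  ]
}}

```text
time_s: 7.67
tcp_pos: [468.0, 90.8, 205.4]
ee_rot: [0.002, 0.829, -0.559, -0.002]
force: [-0.1, 0.1, 0.2]
opening: 0.6
```

```bash
python3 e.py 461.5 102.6 200; python3 - <<'E'
from h import *
w=snap('wrist','w3');f=210/np.tan(np.radians(w['fov_y'])/2); M=R.from_quat(w['rotation'],scalar_first=True).as_matrix()
for P in([461.5,102.6,47],[432.4,-9.3,60]):
    q=M.T@(np.array(P)-w['eye']); print(P,w['cx']+f*q[0]/q[2],w['cy']+f*q[1]/q[2])
E
```

```text
7.6667 [468.   90.8 205.4] [-0.1  0.1  0.2] shift [-13.4   1.6   5.4] turn [ 0.36  0.07 -0.17]
[461.5, 102.6, 47] 261.0052433239005 196.8387190426371
[432.4, -9.3, 60] 357.4077777878368 269.20433109580443
```

View pics/w3.png

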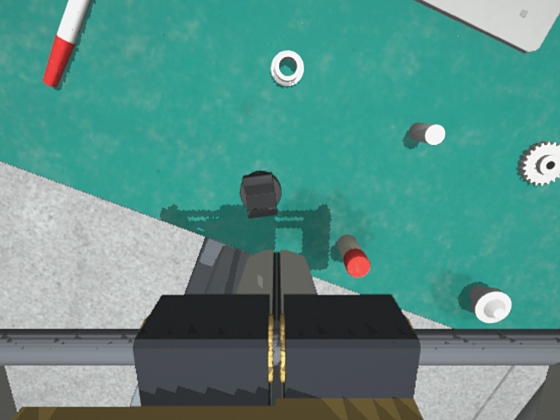

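The wrist view shows the V anvil top centred at about (261,195), where (261,197) was predicted, and the red cap at (357,263). I'll move over the anvil and then go down.

{"method": "play_rows", "body": {
  "rows": [
    [0.2, 0, 0, -7, 1, 0, 1],
    [0, 0, 0, -5, 0, 0, 1],
    [0, 0, 0, 0, 0, 0, 1],
    [0, 0, 0, 0, 0, 15, 1],
    [0, 0, 0, 0, 0, 25, 1],
    [0, 0, 0, 0, 0, 25, 1],
    [0, 0, 0, 0, 0, 20, 1],
    [0, 0, 0, 0, 0, 8, 1],
    [0, 0, 0, 0, 0, 0, 1],
    [0, 0, 0, 0, 0, 0, 1],
    [0, 0, 0, 0, 0, 0, 1]
  ]
}}

```text
time_s: 8.63
tcp_pos: [467.9, 99.9, 111.4]
ee_rot: [-0.001, 0.828, -0.561, 0.002]
force: [0.7, 0.3, -0.2]
opening: 0.5
```

```bash
python3 e.py 461.8 102.8 88;  python3 - <<'E'
from h import *
w=np.load('pics/w3.npz');print(ray(w,261,195,47),ray(w,357,263,60))
E
```

```text
8.6333 [467.9  99.9 111.4] [ 0.7  0.3 -0.2] shift [-5.   4.7 23.4] turn [-0.23 -0.13 -0.45]
[463.2 103.3  47. ] [438.2  -6.   60. ]
```

{"method": "play_rows", "body": {
  "rows": [
    [0, 0, 0, -3, 3, 5, 1],
    [0, 0, 0, -1, 1, 8, 1],
    [0, 0, 0, 0, 0, 6, 1],
    [0, 0, 0, 0, 0, 3, 1],
    [0, 0, 0, 0, 0, 0, 1],
    [0, 0, 0, 0, 0, 0, 1]
  ]
}}

```text
time_s: 9.13
tcp_pos: [465.0, 102.5, 90.8]
ee_rot: [-0.003, 0.828, -0.561, 0.005]
force: [-0.4, 0.0, -0.5]
opening: 0.3
```

```bash
python3 e.py 462.3 103 88
```

```text
9.1333 [465.  102.5  90.8] [-0.4  0.  -0.5] shift [-1.5  2.4  2.8] turn [-0.63 -0.3  -0.44]
```

{"method": "play_rows", "body": {
  "rows": [
    [-0.3, -0.2, 0, -1, 2, 2, 1],
    [0, 0, 0, 0, 0, 0, 1],
    [0, 0, 0, 0, 0, 0, 1],
    [0, 0, 0, 0, 0, 0, 1],
    [0, 0, 0, 0, 0, 0, 1],
    [0, 0, 0, 0, 0, 0, 1],
    [0, 0, 0, 0, 0, 0, 1],
    [0, 0, 0, 0, 0, 0, 1],
    [0, 0, 0, 0, 0, 0, 1],
    [0, 0, 0, 0, 0, 0, 1],
    [0, 0, 0, 0, 0, 0, 1],
    [0, 0, 0, 0, 0, 0, 1]
  ]
}}

```text
time_s: 10.13
tcp_pos: [463.4, 102.6, 89.3]
ee_rot: [-0.002, 0.828, -0.561, 0.003]
force: [-0.2, 0.2, 0.2]
opening: 0.3
```

```bash
python3 e.py 462.3 103 88; python3 - <<'E'
from h import *
snap('scene','s3')
E
```

```text
10.1333 [463.4 102.6  89.3] [-0.2  0.2  0.2] shift [-0.8  0.9  1.3] turn [-0.38 -0.11 -0.44]
```

View pics/s3.png

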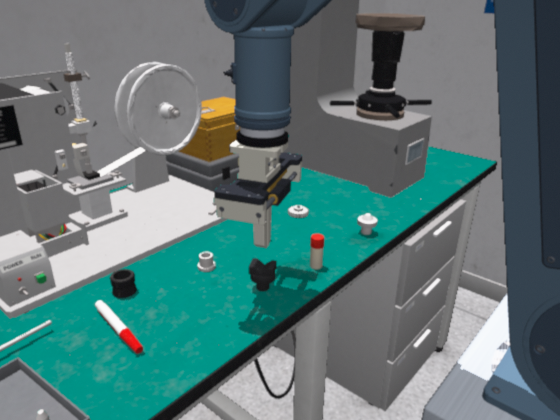

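{"method": "play_rows", "body": {
  "rows": [
    [0, 0, 0, 0, 0, 0, 1],
    [0, 0, 0, 0, 0, 0, 1],
    [0, 0, 0, 0, 0, 0, 1],
    [0, 0, 0, 0, 0, 0, 1],
    [0, 0, 0, 0, 0, 0, 1],
    [0, 0, 0, 0, 0, 0, 1],
    [0, 0, 0, 0, 0, 0, 1],
    [0, 0, 0, 0, 0, 0, 1],
    [0, 0, 0, 0, 0, 0, 1],
    [0, 0, 0, 0, 0, 0, 1],
    [0, 0, 0, 0, 0, 0, 1],
    [0, 0, 0, 0, 0, 0, 1]
  ]
}}

```text
time_s: 11.18
tcp_pos: [463.4, 102.6, 89.3]
ee_rot: [-0.002, 0.828, -0.561, 0.003]
force: [-0.7, -0.3, 0.6]
opening: 0.2
```

The scene view shows the fingertips at (262,243), straight above the V anvil at (263,270), with nothing disturbed. Next I'll finish the hold, rise, and go to the tube.

{"method": "play_rows", "body": {
  "rows": [
    [0, 0, 0, 0, 0, 0, 1],
    [0, 0, 0, 0, 0, 0, 1],
    [0, 0, 0, 0, 0, -20, 1],
    [0, 0, 0, 0, 0, -25, 1],
    [0, 0, 0, 0, 0, -25, 1],
    [0, 0, 0, 0, 0, -25, 1],
    [0, 0, 0, 0, 0, -20, 1],
    [0, 0, 0, 0, 0, -10, 1],
    [0, 0, 0, 0, 0, 0, 1],
    [0, 0, 0, 15, 11, 0, 1],
    [0, 0, 0, 20, 15, 0, 1],
    [0, 0, 0, 20, 15, 0, 1]
  ]
}}

```text
time_s: 12.18
tcp_pos: [443.7, 38.0, 217.9]
ee_rot: [-0.002, 0.83, -0.558, 0.001]
force: [-0.1, -0.1, -0.1]
opening: 0.6
```

{"method": "play_rows", "body": {
  "rows": [
    [0, 0, 0, 10, 7, 0, 1],
    [0, 0, 0, 5, 3, 0, 1],
    [0, 0, 0, 0, 0, 0, 1],
    [0, 0, 0, 0, 0, 0, 1],
    [0, 0, 0, 0, 0, 0, 1]
  ]
}}

```text
time_s: 12.6
tcp_pos: [437.5, 17.1, 214.5]
ee_rot: [-0.001, 0.828, -0.56, -0.001]
force: [0.3, 0.3, -0.1]
opening: 1.0
```

```bash
python3 e.py 434 -8 101; python3 - <<'E'
from h import *
w=snap('wrist','w4');f=210/np.tan(np.radians(w['fov_y'])/2); M=R.from_quat(w['rotation'],scalar_first=True).as_matrix()
for P in([434,-8,60],):
    q=M.T@(np.array(P)-w['eye']); print(P,w['cx']+f*q[0]/q[2],w['cy']+f*q[1]/q[2])
E
```

```text
12.6 [437.5  17.1 214.5] [ 0.3  0.3 -0.1] shift [ 22.3  12.6 113.5] turn [-0.    0.16 -0.34]
[434, -8, 60] 298.8989535356356 210.20001149389938
```

View pics/w4.png

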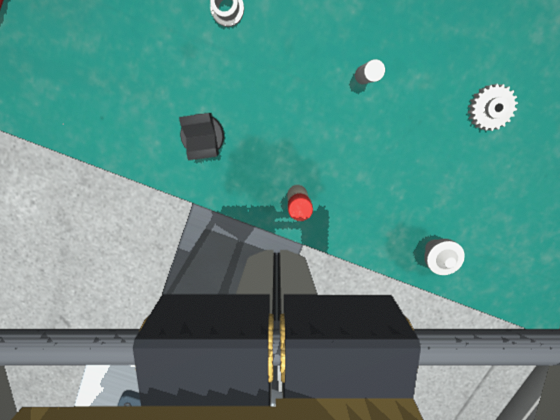

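The wrist view shows the cap top at (300,207) against a prediction of (299,210), so the tube is at about (435.5,-8). I'll move over it and go down.

{"method": "play_rows", "body": {
  "rows": [
    [0, 0, 0, 10, 5, 0, 1],
    [0, 0, 0, 8, 4, 0, 1],
    [0, 0, 0, 0, 0, 0, 1],
    [0, 0, 0, 0, 0, 15, 1],
    [0, 0, 0, 0, 0, 25, 1],
    [0, 0, 0, 0, 0, 25, 1],
    [0, 0, 0, 0, 0, 15, 1],
    [0, 0, 0, 0, 0, 8, 1],
    [0, 0, 0, 0, 0, 0, 1],
    [0, 0, 0, 0, 0, 0, 1],
    [0, 0, 0, 0, 0, 0, 1]
  ]
}}

```text
time_s: 13.57
tcp_pos: [439.3, 1.4, 125.0]
ee_rot: [-0.003, 0.83, -0.558, 0.001]
force: [0.7, -0.1, 0.6]
opening: -0.1
```

```bash
python3 e.py 435 -8 101;  python3 - <<'E'
from h import *
w=np.load('pics/w4.npz');print(ray(w,300,207,60))
E
```

```text
13.5667 [439.3   1.4 125. ] [ 0.7 -0.1  0.6] shift [ 7.1  7.7 24. ] turn [-0.34  0.12 -0.08]
[437.3  -7.7  60. ]
```

{"method": "play_rows", "body": {
  "rows": [
    [0, 0, 0, 4, 4, 4, 1],
    [0, 0, 0, 3, 3, 7, 1],
    [0, 0, 0, 0, 0, 7, 1],
    [0, 0, 0, 0, 0, 4, 1],
    [0, 0, 0, 0, 0, 0, 1],
    [0, 0, 0, 0, 0, 0, 1],
    [0, 0, 0, 0, 0, 0, 1]
  ]
}}

```text
time_s: 14.15
tcp_pos: [437.5, -9.5, 103.7]
ee_rot: [-0.004, 0.829, -0.559, 0.004]
force: [-0.2, 0.0, 0.3]
opening: 0.5
```

```bash
python3 e.py 435 -8 101
```

```text
14.15 [437.5  -9.5 103.7] [-0.2  0.   0.3] shift [-2.3  1.8  2.7] turn [-0.63 -0.1  -0.11]
```

{"method": "play_rows", "body": {
  "rows": [
    [-0.4, 0, 0, -1.5, 1.5, 2, 1],
    [0, 0, 0, 0, 0, 0.5, 1],
    [0, 0, 0, 0, 0, 0, 1],
    [0, 0, 0, 0, 0, 0, 1],
    [0, 0, 0, 0, 0, 0, 1],
    [0, 0, 0, 0, 0, 0, 1],
    [0, 0, 0, 0, 0, 0, 1],
    [0, 0, 0, 0, 0, 0, 1],
    [0, 0, 0, 0, 0, 0, 1],
    [0, 0, 0, 0, 0, 0, 1],
    [0, 0, 0, 0, 0, 0, 1],
    [0, 0, 0, 0, 0, 0, 1]
  ]
}}

```text
time_s: 15.15
tcp_pos: [436.1, -8.4, 101.7]
ee_rot: [-0.001, 0.83, -0.558, 0.002]
force: [-0.1, 0.5, 0.6]
opening: 0.4
```

{"method": "play_rows", "body": {
  "rows": [
    [0, 0, 0, 0, 0, 0, 1],
    [0, 0, 0, 0, 0, 0, 1],
    [0, 0, 0, 0, 0, 0, 1],
    [0, 0, 0, 0, 0, 0, 1],
    [0, 0, 0, 0, 0, 0, 1],
    [0, 0, 0, 0, 0, 0, 1],
    [0, 0, 0, 0, 0, 0, 1],
    [0, 0, 0, 0, 0, 0, 1],
    [0, 0, 0, 0, 0, 0, 1],
    [0, 0, 0, 0, 0, 0, 1],
    [0, 0, 0, 0, 0, 0, 1],
    [0, 0, 0, 0, 0, 0, 1]
  ]
}}

```text
time_s: 16.15
tcp_pos: [436.1, -8.4, 101.7]
ee_rot: [-0.001, 0.83, -0.558, 0.002]
force: [0.1, -0.2, 0.2]
opening: 0.4
```

```bash
python3 e.py 435 -8 101; python3 -c "
from h import *
snap('scene','s4')"
```

```text
16.15 [436.1  -8.4 101.7] [ 0.1 -0.2  0.2] shift [-0.8  0.9  0.7] turn [-0.26 -0.16 -0.08]
```

View pics/s4.png

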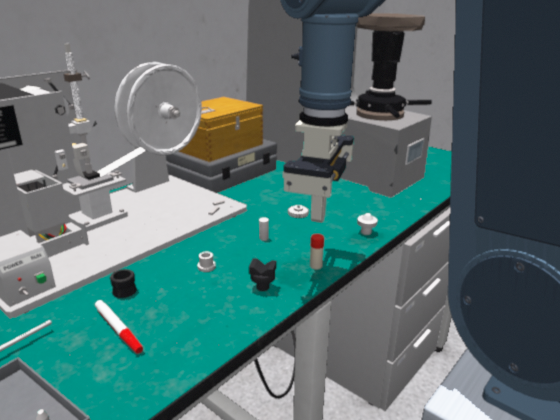

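The scene view shows the fingertips at (318,218), straight above the red cap at (317,240). All six parts are where they were at the start, so I'm handing in.

```bash
python3 -c "
from h import *
print(ticket.job_done())"
```

```text
the job is handed in; nothing more can be done
None
```

I pointed at the rod sample, then the V anvil, then the red-capped indenter tube, with the jaws shut. The job is handed in, with the arm still holding over the tube at 16.2 s on the robot's clock.

| Part | TCP while pointing (mm) | Best estimate of part centre (mm) | Fingertips above part | Hold |
|---|---|---|---|---|
| Rod sample | (573, -24) | (573, -23) | about 30 mm | about 2 s |
| V anvil | (463, 103) | (462, 103) | about 31 mm | about 2 s |
| Indenter tube | (436, -8) | (435, -8) | about 31 mm | about 2 s before handing in |

- **Clearance:** between parts the TCP rose to about 205–220 mm, and I never went down over the bush, gear or spot anvil.
- **Contact:** every force reading was within about 1.5 N, which is noise. The final scene picture shows the fingertips straight above the red cap and all six parts standing where they were at the start.
- **Disagreement:** the top and wrist cameras differed by about 2–6 mm in x. The largest gap was for the tube, at 432 mm from the top camera and 437–438 mm from the wrist. I aimed between the two.

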